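Uncover and reset the tripped lamp-test breaker

ROBOT

A 7-joint arm with a two-finger parallel gripper is mounted at the origin on a cart in front of the work surface, level with it; the furniture and walls round the work are solid. World frame = base frame: x ahead of the robot, y to its left, z up, the work surface at z = 0. Lengths are in mm, angles in rad, forces in N, time in s.
With the tool pointing down it reaches from about 375 to 925 mm from the base axis. Payload 3.1 kg.
Tool frame: the origin (TCP) lies at the very end of the fingers, on their centre line; the grasp point (between the pads) lies 19 mm behind it; z points along the fingers, y is the line along which they close (so a half turn about z gives the same grasp; the last joint's range is limited). The gripper opens to 85 mm and grips with 20 to 120 N. Pads are 22 mm wide; open, the fingers measure 114 mm over their backs; the gripper's body (76 mm by 85 mm) begins 54 mm behind the grasp point. The pads swing forward as they close: fully open they stand 13 mm farther back than shut.
Start: joints at [-1.329, 0.383, 0.044, 1.598, -0.018, 1.161, -0.05], TCP at [216.622, 612.844, 231.269] pointing down, gripper open.
Joint ranges: [-2.61, 2.61], [-0.41, 2.15], [-1.48, 1.57], [0, 2.5], [-1.57, 4.71], [0.05, 1.97], [-2.85, 2.85]. Speed limits (rad/s): [2.79, 2.79, 3.14, 3.14, 3.14, 3.14, 3.14].

INTERFACE

Orientations are given as a rotation vector (axis times angle).
In Python, from cell import r gives the robot as it stands.
- The arm moves only by the tool play_rows, never from a script. Its argument "motion" is a list of rows, each an object of numbers: "tx", "ty", "tz": the shift along the tool's x, y, z in cm; "yaw": the turn about the tool's z in rad; "hand": the gripper's target within -1 to 1 (fully open at 1, half-way at 0, shut at -1). A call has 1 to 12 rows; each row is the pose to reach, as a shift and turn from the pose commanded when the call began, along the tool's axes at that moment; what a row does not reach only later rows make up. A row lasts 1/12 s, in which the tool goes at most 41.7 mm and 7.16 degrees, less where a joint would pass 70% of its speed; a pose out of reach is approached as far as the arm can. A call with a gripper value outside its range is refused whole. The fingers move at their own pace and stop on an object; "force" is the grip in N (left out, the last holds). Time passes only in rows, so rows that repeat a pose let the fingers close. It gives the time, the measured TCP pose, the force, the opening and the grip force at its end, in the units of the state.
- r.read_state(): the state, without advancing time (a new reading comes with each control period).
- r.read_camera(name): name is "scene" or "top" or "wrist"; returns the picture (384x512x3 uint8, red, green, blue); there is no depth.
- r.calibration(name): a dict with "fx", "fy", "cx", "cy" (pixels), "rvec" (rotation vector, rad) and "tvec" (3), from world to camera coordinates, as OpenCV has them. Camera axes: x right, y down, z forward; pixel columns grow to the right and rows downward; lengths in mm; the calibration is good to about 2 mm. A picture is of the moment at which its call begins: read the wrist's pose just before it. calibration takes no time and is no camera call; for the wrist camera it gives the pose at the moment of the call.
- r.sign_off(): hands the job in; it is judged then, once.
The state is a dict: "t": time; "joint_positions": joint angles; "qd": joint speeds; "tau": joint torques, N m; "ee_pos": TCP position; "tcp_rot": TCP orientation; "force": force on the tool from outside, world axes, zero at the start; "wrist_torque": the same for the moment, N m; "opening": finger opening in mm; "grasp_force": force on a finger pad.
Only numpy, scipy, OpenCV 4.12 (cv2) and the standard library are available. Lean on these libraries where they do the work, as an engineer would, in place of code of your own. Each camera call takes 0.05 s, during which the arm holds its last target. There are 200 camera calls.

TASK

The breaker of the lamp test supply has tripped, its blue toggle hanging half-way. Lift the loose orange cover off the breaker box and set it down upright on the bench, then reset the breaker: push the toggle fully off, toward the red stripe, and after that throw it fully on, toward the green stripe. Then take the cover again, by its other pair of sides, and park it upright on the floor of the aluminium holder between the two walls, not overhanging the open ends; leave everything else on the bench where it is.

Things in the scene. Friction and masses are not known exactly. Their poses are not given: they have to be found in the camera images.
- cover_mid (a point): Centre (half-way up) of the loose orange cap, open below: 54 mm along its x, 64 mm along its y, 50 mm high, 3 mm walls, black inlay on top, about 90 g. z up, axes along its sides. At the start it just stands on the box's deck over the toggle, axes as the box's to 0.02 rad, its y sides hidden by the box's cheeks: take it across its x there, across its y for the holder.
- cover: The same loose orange cover; origin at the centre of its lower edge plane, 25 mm below cover_mid; same axes.
- breaker_box: Grey box, fixed, 130 mm along its x, 100 mm along y; origin: centre of underside. Deck 30 mm above bench; two cheeks on it, 60 mm long in x, inner faces at y = +-36 mm, tops 76 mm above bench. Between them a black block 42 x 52 mm, 10 mm high, with the toggle. Red stripe at the -x end: off; green at +x: on. Box and holder may change places; the bench within 6 cm of their midpoint is clear.
- toggle (a joint): Blue toggle, rad: 0 = fully off (leans 0.45 rad to the box's -x, red), 0.45 = upright, 0.9 = fully on (leans 0.45 rad to +x, green); stops at 0 and 0.9. Starts about half-way (tripped). Pivots about the box's y axis, 34 mm above the bench at the box's centre; friction of about 1.2 N at the tip; stays where it is left.
- toggle_tip (a point): Middle of the round bar at the toggle's upper end: 35 mm from the pivot, 10 mm in diameter, 26 mm long along the box's y; the stem below it is 8 mm thick and 22 mm wide.
- holder: Aluminium channel fixed to the bench for parking the cover, 70 mm along its x (100 mm with its feet), 94 mm along y; origin: centre of underside. Walls 4 mm thick at its +-x sides, 62 mm apart inside, tops 56 mm above the bench; +-y ends open. Floor 8 mm above the bench. The cover goes in with its x along the holder's x, either way round.
- holder_seat (a point): Centre of the top of the holder's floor, 8 mm above the bench; same axes as the holder.
- flux_mid (a point): Bystander: white flux bottle with a black tip, standing, 38 mm in diameter, 118 mm tall; this point is on its axis 37 mm above its foot. Easily tipped.
- paste: Bystander: round white tin, 49 mm in diameter, 19 mm high; origin at the centre of its underside.
- cleaner: Bystander: round black tip-cleaner cup with brass wool, 68 mm in diameter, 50 mm high; origin at the centre of its underside.
- driver_blue: Bystander: blue screwdriver lying on the bench, 166 x 22 x 22 mm along its x; origin at the middle of its underside.
- jig: Bystander: white metal block with a pocket, 40 x 60 x 22 mm; origin at the centre of its underside.
Not all that is in view belongs to the job. Of the things that look like the cover, the largest one is meant.

How it is judged (in metres and radians):
On the way, in this order (a step that is already met when the one before it is completed fails the run):
1. the cover is off the box and stands upright on the bench, let go (height (world z) of cover_mid below 0.029 m and angle between cover's own z axis and vertical below 0.1 rad and horizontal distance between cover_mid and breaker_box above 0.09 m and contact force between the fingers and cover below 0.1 N and linear speed of cover below 0.02 m/s), for 0.2 s.
2. the toggle is pushed fully off (value of joint toggle below 0.12 rad), for 0.1 s.
3. the toggle is thrown fully on (value of joint toggle above 0.78 rad), for 0.1 s.
4. the cover stands on the floor of the holder between its walls, let go (x of cover_mid in the frame of holder_seat between -0.008 and 0.008 m and y of cover_mid in the frame of holder_seat between -0.015 and 0.015 m and z of cover_mid in the frame of holder_seat between 0.021 and 0.028 m and angle between cover's own z axis and vertical below 0.08 rad and angle between the x axis of cover and the x axis of holder, either way round below 0.2 rad and contact force between the fingers and cover below 0.1 N and linear speed of cover below 0.02 m/s), for 0.2 s.
At the end, for the whole second after the job is handed in: The toggle is on (above 0.78 rad of 0.9), and the cover stands upright (within 0.08 rad) on the holder's floor, let go and at rest, between the walls and within 15 mm of the middle along the channel (so it does not overhang the open ends) (all of step 4 and value of joint toggle above 0.78 rad); the robot touches nothing.
It fails at once if a bystander is shifted by more than 3 cm or the flux bottle is tipped (distance of any of flux_mid, paste, cleaner, driver_blue, jig from where it was at the start of the episode above 0.03 m or angle between flux_mid's own z axis and vertical above 0.5 rad).
It also fails if it takes over 72 s, if anything falls off the work surface, if the arm or the gripper's body presses on something with over 40 N, if the wrist force passes 120 N, or if a joint passes its speed limit or range.

## Working session

There is one attempt and no reset: what is moved stays moved. The work goes in short steps, Python scripts to look and compute and a tool call to move; the robot and the scene stay as the last step left them, time stands still between calls to the robot, and variables do not carry over. Pictures are saved under pics/ and viewed, at most 10 in all, crops included, and the job is handed in when it is done.

Besides the shell and the picture viewer there is one more tool, called after "Request:" as name(argument=value, ...), one argument or row to a line, values as JSON. play_rows: Moves the arm, as the interface text tells. Its arguments: {"type":"object","properties":{"motion":{"type":"array"},"force":{"type":"number"}},"required":["motion"]}

```bash
mkdir -p pics
cat > h.py <<'E'
import numpy as np, cv2
from cell import r
R=lambda v: cv2.Rodrigues(np.array(v,float))[0]
def snap(n,f):
    im=r.read_camera(n); cv2.imwrite(f'pics/{f}.png',cv2.cvtColor(np.asarray(im),cv2.COLOR_RGB2BGR)); return np.asarray(im)
def cast(c,px,z):
    M=R(c['rvec']);o=-M.T@np.array(c['tvec'],float)
    px=np.atleast_2d(px);d=np.c_[(px[:,0]-c['cx'])/c['fx'],(px[:,1]-c['cy'])/c['fy'],np.ones(len(px))]@M
    return o+d*((z-o[2])/d[:,2])[:,None]
def proj(c,p):
    q=R(c['rvec'])@np.array(p,float)+np.array(c['tvec'],float).ravel()
    return c['fx']*q[0]/q[2]+c['cx'],c['fy']*q[1]/q[2]+c['cy']
def totool(d):  # world shift mm -> tool cm
    return R(r.read_state()['tcp_rot']).T@np.array(d,float)/10
E
python3 - <<'E'
from h import *
a=snap('top','top0');b=snap('scene','scene0')
cv2.imwrite('pics/both0.png',cv2.cvtColor(np.hstack([a,b])[:,:,::-1],cv2.COLOR_RGB2RGBA)[:,:,:3]) if 0 else None
s=r.read_state();print(s['t'],s['ee_pos'],s['tcp_rot'],s['opening']); print(R(s['tcp_rot']).round(2))
for n in('top','scene','wrist'):
    c=r.calibration(n);M=R(c['rvec']);print(n,c['fx'],(-M.T@np.array(c['tvec']).ravel()).round(),M[2].round(2))
E
```

```text
0.1 [216.35314489 612.01793021 229.99003751] [-0.53107704 -3.09607283  0.00380517] 85.61442625404742
[[-0.94  0.33 -0.  ]
 [ 0.33  0.94 -0.  ]
 [-0.   -0.   -1.  ]]
top 493.87272677730755 [ 327.   37. 1320.] [ 0.18 -0.02 -0.98]
scene 441.4935659927768 [ -53. -724.  754.] [ 0.51  0.65 -0.57]
wrist 296.22570119069775 [144. 638. 372.] [ 0.29 -0.1  -0.95]
```

View pics/top0.png

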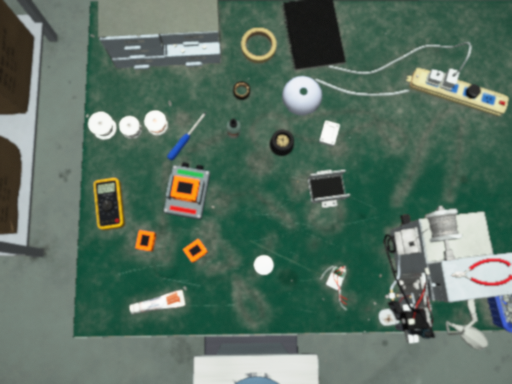

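View pics/scene0.png

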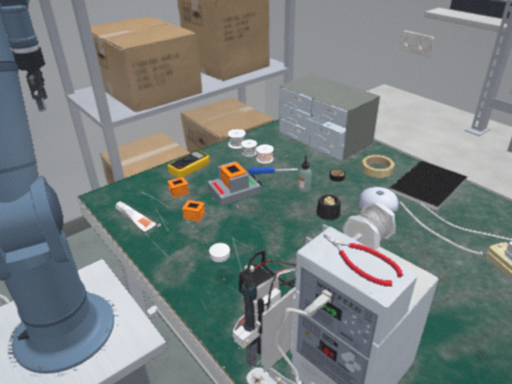

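The top view shows three orange open-centre caps: (186,187), standing on the grey box, and two smaller loose ones at (146,240) and (195,250). I choose (186,187), the largest, which is on the box with the red and green stripes. The holder is at (327,187), the paste tin at (263,265), the flux bottle near (233,127), the cleaner at (282,142), the screwdriver at (186,138) and the jig at (330,132). The scene view agrees, with the cover at (234,175).

Run:
```python
from h import *
c=r.calibration('top');a=cv2.imread('pics/top0.png');h=cv2.cvtColor(a,cv2.COLOR_BGR2HSV)
crop=a[150:270,125:365];cv2.imwrite('pics/crop0.png',cv2.resize(crop,None,fx=3.3,fy=3.3,interpolation=cv2.INTER_CUBIC))
print('tcp px',proj(c,[216,612,230]))
def blobs(m,lo,hi,zz,amin=60):
    for k in cv2.findContours(m,cv2.RETR_EXTERNAL,cv2.CHAIN_APPROX_NONE)[0]:
        if cv2.contourArea(k)<amin: continue
        (u,v),_,_=cv2.minAreaRect(k)
        if not(lo[0]<u<hi[0] and lo[1]<v<hi[1]): continue
        w=cast(c,k[:,0,:].astype(float),zz)[:,:2].astype(np.float32)
        print((round(u),round(v)),cv2.minAreaRect(w))
print('orange z80');blobs(cv2.inRange(h,(5,150,120),(18,255,255)),(120,160),(220,265),80)
print('red z30');blobs(cv2.inRange(h,(170,120,80),(180,255,255))|cv2.inRange(h,(0,150,80),(4,255,255)),(150,160),(220,220),30,20)
print('green z30');blobs(cv2.inRange(h,(50,150,110),(75,255,255)),(150,160),(220,220),30,20)
for n,p in dict(boxred=(183,210),boxgreen=(192,173)).items(): print(n,cast(c,p,30))
for p in [(310,176),(344,171),(347,195),(313,201)]: print(cast(c,p,56))
for n,p,z in [('paste',(263,265),19),('cleaner',(282,142),50),('jig',(330,132),22),('flux',(233,127),118),('o1',(146,240),30),('o2',(195,250),30)]: print(n,cast(c,p,z))
```

```text
tcp px (np.float64(-31.62837619568961), np.float64(342.76862642367536))
orange z80
(195, 250) ((415.23291015625, 152.25836181640625), (43.94448471069336, 49.314903259277344), 33.73373794555664)
(145, 240) ((441.5845031738281, 275.9249267578125), (46.266536712646484, 48.945308685302734), 80.40819549560547)
(184, 189) ((572.008056640625, 180.060302734375), (68.29348754882812, 58.779319763183594), 79.86884307861328)
red z30
(183, 209) ((526.1304931640625, 190.28663635253906), (67.31988525390625, 9.681007385253906), 79.3678207397461)
green z30
(190, 173) ((624.6181640625, 171.58839416503906), (65.11663818359375, 8.052091598510742), 79.00528717041016)
boxred [[524.70418526 188.95480817  30.        ]]
boxgreen [[624.45268096 166.26953684  30.        ]]
[[ 607.94488984 -145.82649143   56.        ]]
[[ 620.72184888 -236.15234287   56.        ]]
[[ 556.35174459 -240.98246479   56.        ]]
[[ 541.25728462 -151.36142795   56.        ]]
paste [[379.27093187 -19.98444085  19.        ]]
cleaner [[702.89157443 -74.88874641  50.        ]]
jig [[ 738.79669314 -210.08615803   22.        ]]
flux [[723.11478887  54.75199389 118.        ]]
o1 [[446.70755869 283.92548943  30.        ]]
o2 [[419.41634544 156.50309228  30.        ]]
```

View pics/crop0.png

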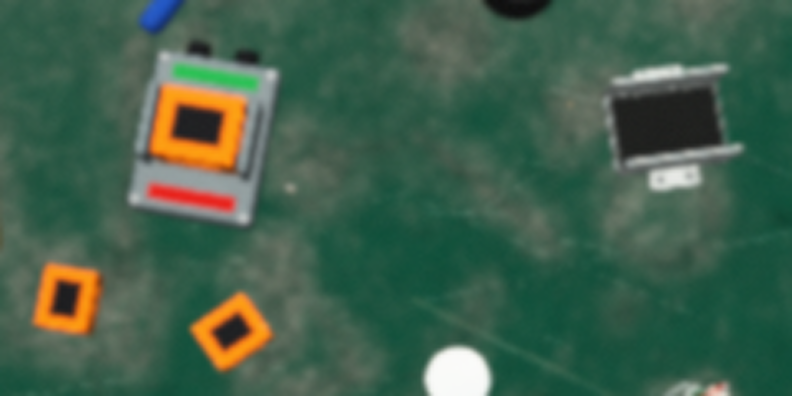

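The crop confirms the large cap between the cheeks on the box. The box centre is about (575,181) with yaw about -0.19, and the holder is about (581,-194) with yaw about +0.14.

Run:
```python
from h import *
s=r.read_state();p=np.array(s['ee_pos']);M=R(s['tcp_rot'])
print(totool(np.array([574,181,190])-p), np.arctan2(M[1,1],M[0,1])+0.188)
```

```text
[-48.08381654 -28.70912908   4.07453268] 1.4190377626478028
```

Request:
play_rows(
  motion=[
    {"tx": -4,"ty": -2.4,"tz": 0,"yaw": 0.12,"hand": 1},
    {"tx": -8,"ty": -4.8,"tz": 0,"yaw": 0.24,"hand": 1},
    {"tx": -11.5,"ty": -7,"tz": 0,"yaw": 0.36,"hand": 1},
    {"tx": -15,"ty": -9,"tz": 0,"yaw": 0.48,"hand": 1},
    {"tx": -18.5,"ty": -11.2,"tz": 0,"yaw": 0.6,"hand": 1},
    {"tx": -22,"ty": -13.3,"tz": 0,"yaw": 0.72,"hand": 1},
    {"tx": -25.5,"ty": -15.4,"tz": 0,"yaw": 0.84,"hand": 1},
    {"tx": -29,"ty": -17.5,"tz": 0,"yaw": 0.96,"hand": 1},
    {"tx": -32.5,"ty": -19.5,"tz": 0,"yaw": 1.08,"hand": 1},
    {"tx": -36,"ty": -21.6,"tz": 0,"yaw": 1.2,"hand": 1},
    {"tx": -39.5,"ty": -23.7,"tz": 0,"yaw": 1.32,"hand": 1},
    {"tx": -43,"ty": -25.8,"tz": 0,"yaw": 1.42,"hand": 1},
  ],
  force=30,
)

```text
t: 1.1
ee_pos: [535.6, 225.6, 231.0]
tcp_rot: [-2.426, -1.995, 0.001]
force: [0.7, 1.1, -0.5]
opening: 85.5
grasp_force: 0.0
```

Run:
```python
from h import *
s=r.read_state();p=np.array(s['ee_pos']);M=R(s['tcp_rot'])
print(s['t'],p,M.round(3),s['joint_positions'])
print(totool(np.array([574,181,190])-p), np.arctan2(M[1,1],M[0,1])+0.188)
```

```text
1.1 [535.61965779 225.59624825 230.96694683] [[ 0.193  0.981 -0.001]
 [ 0.981 -0.193 -0.   ]
 [-0.    -0.001 -1.   ]] [-0.88782748  0.27166044  0.49362493  1.78741731 -0.14211633  1.11823634
 -0.5413789 ]
[-3.63402674  4.62950512  4.09428866] -0.006309252944522475
```

Request:
play_rows(
  motion=[
    {"tx": -1.8,"ty": 2.3,"tz": 2,"hand": 1},
    {"tx": -3.6,"ty": 4.6,"tz": 4,"hand": 1},
    {"tx": -3.6,"ty": 4.6,"tz": 4,"hand": 1},
    {"tx": -3.6,"ty": 4.6,"tz": 4,"hand": 1},
  ],
)

```text
invalid input
```

Run:
```python
from h import *
s=r.read_state();c=r.calibration('wrist');a=snap('wrist','w1');print(s['ee_pos'],s['tcp_rot'])
h=cv2.cvtColor(a,cv2.COLOR_RGB2HSV)
for nm,m,z in [('or80',cv2.inRange(h,(5,150,100),(18,255,255)),80),('red',cv2.inRange(h,(170,120,80),(180,255,255))|cv2.inRange(h,(0,150,80),(4,255,255)),30),('green',cv2.inRange(h,(50,150,110),(75,255,255)),30),('black80',cv2.inRange(h,(0,0,0),(180,255,50)),80)]:
    for k in cv2.findContours(m,cv2.RETR_EXTERNAL,cv2.CHAIN_APPROX_NONE)[0]:
        if cv2.contourArea(k)<400: continue
        w=cast(c,k[:,0,:].astype(float),z)[:,:2].astype(np.float32)
        print(nm,np.array(cv2.minAreaRect(k)[0]).round(),cv2.minAreaRect(w))
```

```text
[535.61965779 225.59624825 230.96694683] [-2.42614250e+00 -1.99522923e+00  8.07359507e-04]
or80 [178. 230.] ((441.69207763671875, 178.7605743408203), (48.89991760253906, 42.31129837036133), 35.06095504760742)
or80 [299. 205.] ((574.8276977539062, 181.4317626953125), (68.65503692626953, 54.51536560058594), 79.95420837402344)
or80 [169. 127.] ((463.25567626953125, 286.68756103515625), (35.28368377685547, 46.88905715942383), 80.42389678955078)
black80 [256. 312.] ((501.7011413574219, 47.47108459472656), (205.9221649169922, 669.8157958984375), 78.95305633544922)
black80 [300. 208.] ((575.5687255859375, 178.07688903808594), (35.43822479248047, 26.10846519470215), 79.58181762695312)
black80 [234.  18.] ((545.1722412109375, 366.8220520019531), (28.057851791381836, 105.21875), 78.8980941772461)
```

View pics/w1.png

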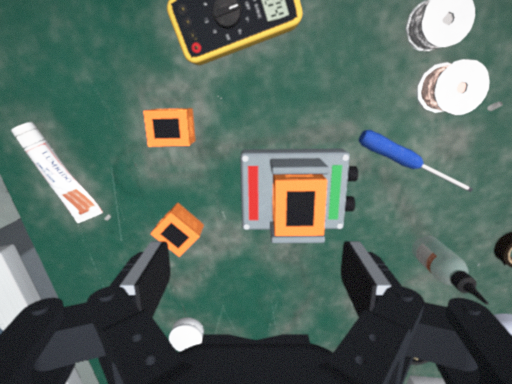

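The wrist view shows the cover at (300,207) on the box, between the red stripe at (253,193) and the green one at (335,192). The small lookalikes are at (169,127) and (178,230). The move was refused because rows need every field, so I resend it as a full approach to TCP (575,178.5,50).

Request:
play_rows(
  motion=[
    {"tx": -2,"ty": 2.4,"tz": 2,"yaw": 0,"hand": 1},
    {"tx": -3.9,"ty": 4.8,"tz": 5,"yaw": 0,"hand": 1},
    {"tx": -3.9,"ty": 4.8,"tz": 8.5,"yaw": 0,"hand": 1},
    {"tx": -3.9,"ty": 4.8,"tz": 11,"yaw": 0,"hand": 1},
    {"tx": -3.9,"ty": 4.8,"tz": 14,"yaw": 0,"hand": 1},
    {"tx": -3.9,"ty": 4.8,"tz": 16.5,"yaw": 0,"hand": 1},
    {"tx": -3.9,"ty": 4.8,"tz": 18,"yaw": 0,"hand": 1},
    {"tx": -3.9,"ty": 4.8,"tz": 18,"yaw": 0,"hand": 1},
    {"tx": -3.9,"ty": 4.8,"tz": 18,"yaw": 0,"hand": 1},
  ],
  force=30,
)

```text
t: 1.9
ee_pos: [573.7, 179.9, 50.1]
tcp_rot: [-2.42, -2.002, 0.005]
force: [-0.5, -0.3, 0.5]
opening: 85.5
grasp_force: 0.0
```

Request:
play_rows(
  motion=[
    {"tx": 0,"ty": 0,"tz": 0,"yaw": 0,"hand": 0},
    {"tx": 0,"ty": 0,"tz": 0,"yaw": 0,"hand": -0.5},
    {"tx": 0,"ty": 0,"tz": 0,"yaw": 0,"hand": -1},
    {"tx": 0,"ty": 0,"tz": 0,"yaw": 0,"hand": -1},
    {"tx": 0,"ty": 0,"tz": 0,"yaw": 0,"hand": -1},
    {"tx": 0,"ty": 0,"tz": 0,"yaw": 0,"hand": -1},
    {"tx": 0,"ty": 0,"tz": 0,"yaw": 0,"hand": -1},
    {"tx": 0,"ty": 0,"tz": 0,"yaw": 0,"hand": -1},
  ],
  force=30,
)

```text
t: 2.57
ee_pos: [576.5, 180.7, 53.2]
tcp_rot: [2.421, 2.002, 0.005]
force: [-0.2, -0.5, 6.3]
opening: 53.4
grasp_force: 33.3
```

Request:
play_rows(
  motion=[
    {"tx": 0,"ty": 0,"tz": -1.5,"yaw": 0,"hand": -1},
    {"tx": 0,"ty": 0,"tz": -3.5,"yaw": 0,"hand": -1},
    {"tx": 0,"ty": 0,"tz": -6,"yaw": 0,"hand": -1},
    {"tx": 0,"ty": 0,"tz": -8,"yaw": 0,"hand": -1},
    {"tx": -2,"ty": 0.4,"tz": -8,"yaw": 0,"hand": -1},
    {"tx": -5,"ty": 1,"tz": -8,"yaw": 0,"hand": -1},
    {"tx": -8,"ty": 1.6,"tz": -8,"yaw": 0,"hand": -1},
    {"tx": -11,"ty": 2.2,"tz": -8,"yaw": 0,"hand": -1},
    {"tx": -14,"ty": 2.8,"tz": -8,"yaw": 0,"hand": -1},
    {"tx": -16.5,"ty": 3.3,"tz": -8,"yaw": 0,"hand": -1},
    {"tx": -18,"ty": 3.6,"tz": -8,"yaw": 0,"hand": -1},
    {"tx": -18,"ty": 3.6,"tz": -8,"yaw": 0,"hand": -1},
  ],
)

```text
t: 3.57
ee_pos: [575.7, -9.9, 131.5]
tcp_rot: [2.428, 1.99, -0.003]
force: [-1.3, -1.8, -1.2]
opening: 53.4
grasp_force: 32.5
```

Run:
```python
from h import *
s=r.read_state();print(s['t'],s['ee_pos'],s['tcp_rot'],s['opening'],s['grasp_force'],s['force'])
cw=r.calibration('wrist');w=snap('wrist','w2');ct=r.calibration('top');t=snap('top','t2');sc=snap('scene','s2')
# toggle, box, holder in wrist and top
for n,c,a in(('wrist',cw,w),('top',ct,t)):
    h=cv2.cvtColor(a,cv2.COLOR_RGB2HSV)
    for nm,m,z in[('blue69',cv2.inRange(h,(100,120,60),(125,255,255)),69),('red30',cv2.inRange(h,(170,120,80),(180,255,255))|cv2.inRange(h,(0,150,80),(4,255,255)),30),('green30',cv2.inRange(h,(50,150,110),(75,255,255)),30)]:
        for k in cv2.findContours(m,cv2.RETR_EXTERNAL,cv2.CHAIN_APPROX_NONE)[0]:
            if cv2.contourArea(k)<(15 if n=='top' else 100): continue
            ww=cast(c,k[:,0,:].astype(float),z)[:,:2].astype(np.float32);q=cv2.minAreaRect(ww)
            if 450<q[0][0]<680 and 120<q[0][1]<240: print(n,nm,np.array(cv2.minAreaRect(k)[0]).round(),q)
cv2.imwrite('pics/c2.png',cv2.cvtColor(np.hstack([w,cv2.resize(t[110:302,140:396],(512,384))])[:, :],cv2.COLOR_RGB2BGR)[:,:] )
im=cv2.imread('pics/c2.png');cv2.imwrite('pics/c2.png',cv2.resize(im,(800,300)))
```

```text
3.5667 [575.6782246   -9.91103976 131.47152952] [ 2.42780398  1.99018225 -0.00315424] 53.414863443816124 32.534464448690414 [-1.28413207 -1.84076322 -1.19441724]
top blue69 [184. 189.] ((573.3841552734375, 181.23544311523438), (28.48126220703125, 15.742938995361328), 89.50534057617188)
top red30 [183. 209.] ((526.1304931640625, 190.28663635253906), (67.31988525390625, 9.681007385253906), 79.3678207397461)
top red30 [184. 196.] ((562.5138549804688, 186.22998046875), (32.259151458740234, 8.81475830078125), 79.89664459228516)
top green30 [190. 173.] ((624.6181640625, 171.58839416503906), (65.11663818359375, 8.052091598510742), 79.00528717041016)
```

View pics/c2.png

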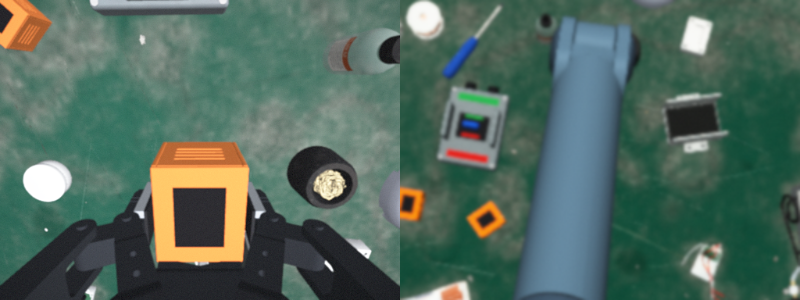

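The left half shows the cover held level between the fingers, with the cleaner and flux bottle clear. The right half shows the toggle exposed, with blue at crop (470,125). Now I lower the cover.

Request:
play_rows(
  motion=[
    {"tx": 0,"ty": 0,"tz": 2,"yaw": 0,"hand": -1},
    {"tx": 0,"ty": 0,"tz": 5,"yaw": 0,"hand": -1},
    {"tx": 0,"ty": 0,"tz": 7.5,"yaw": 0,"hand": -1},
    {"tx": 0,"ty": 0,"tz": 9.5,"yaw": 0,"hand": -1},
    {"tx": 0,"ty": 0,"tz": 10.3,"yaw": 0,"hand": -1},
    {"tx": 0,"ty": 0,"tz": 10.6,"yaw": 0,"hand": -1},
    {"tx": 0,"ty": 0,"tz": 10.7,"yaw": 0,"hand": -1},
    {"tx": 0,"ty": 0,"tz": 10.7,"yaw": 0,"hand": -1},
    {"tx": 0,"ty": 0,"tz": 10.7,"yaw": 0,"hand": -1},
  ],
)

```text
t: 4.47
ee_pos: [578.2, -3.2, 25.7]
tcp_rot: [2.419, 2.001, 0.004]
force: [0.4, -0.3, -0.3]
opening: 53.5
grasp_force: 32.5
```

Request:
play_rows(
  motion=[
    {"tx": 0,"ty": 0,"tz": 0.2,"yaw": 0,"hand": -1},
    {"tx": 0,"ty": 0,"tz": 0.3,"yaw": 0,"hand": -1},
    {"tx": 0,"ty": 0,"tz": 0.3,"yaw": 0,"hand": -1},
    {"tx": 0,"ty": 0,"tz": 0.3,"yaw": 0,"hand": -1},
  ],
)

```text
t: 4.8
ee_pos: [578.1, -3.5, 23.2]
tcp_rot: [2.42, 2.001, 0.004]
force: [-0.2, -0.6, 4.9]
opening: 53.4
grasp_force: 33.2
```

Contact is made. I release and lift.

Request:
play_rows(
  motion=[
    {"tx": 0,"ty": 0,"tz": 0,"yaw": 0,"hand": 0},
    {"tx": 0,"ty": 0,"tz": 0,"yaw": 0,"hand": 1},
    {"tx": 0,"ty": 0,"tz": 0,"yaw": 0,"hand": 1},
    {"tx": 0,"ty": 0,"tz": 0,"yaw": 0,"hand": 1},
    {"tx": 0,"ty": 0,"tz": 0,"yaw": 0,"hand": 1},
    {"tx": 0,"ty": 0,"tz": 0,"yaw": 0,"hand": 1},
    {"tx": 0,"ty": 0,"tz": -2,"yaw": 0,"hand": 1},
    {"tx": 0,"ty": 0,"tz": -5,"yaw": 0,"hand": 1},
    {"tx": 0,"ty": 0,"tz": -8,"yaw": 0,"hand": 1},
    {"tx": 0,"ty": 0,"tz": -11,"yaw": 0,"hand": 1},
    {"tx": 0,"ty": 0,"tz": -13,"yaw": 0,"hand": 1},
    {"tx": 0,"ty": 0,"tz": -14,"yaw": 0,"hand": 1},
  ],
)

```text
t: 5.8
ee_pos: [578.5, -3.7, 164.6]
tcp_rot: [2.419, 2.0, 0.007]
force: [0.2, 0.3, 0.6]
opening: 85.3
grasp_force: 0.0
```

Run:
```python
from h import *
s=r.read_state();c=r.calibration('wrist');a=snap('wrist','w3');print(s['t'],s['ee_pos'],s['tcp_rot'],s['opening'])
h=cv2.cvtColor(a,cv2.COLOR_RGB2HSV)
for nm,m,z in[('or50',cv2.inRange(h,(5,150,100),(18,255,255)),50),('inlay50',cv2.inRange(h,(0,0,0),(180,255,60)),50)]:
  for k in cv2.findContours(m,cv2.RETR_EXTERNAL,cv2.CHAIN_APPROX_NONE)[0]:
    if cv2.contourArea(k)<400: continue
    q=cv2.minAreaRect(cast(c,k[:,0,:].astype(float),z)[:,:2].astype(np.float32))
    if abs(q[0][0]-578)<60 and abs(q[0][1])<60: print(nm,q)
```

```text
5.8 [578.51878864  -3.70125422 164.59706029] [2.41930752 1.9996981  0.00739501] 85.3082204033077
or50 ((579.1688842773438, -2.6041831970214844), (69.60548400878906, 53.818477630615234), 79.14399719238281)
inlay50 ((578.1768188476562, -6.1903076171875), (36.07366943359375, 26.610340118408203), 79.12020874023438)
```

The cover stands at about (578,-5) with yaw -0.19. Next I straddle the toggle with about 30 mm opening.

Request:
play_rows(
  motion=[
    {"tx": 3,"ty": -0.6,"tz": 0,"yaw": 0,"hand": -0.29},
    {"tx": 6.5,"ty": -1.4,"tz": 0,"yaw": 0,"hand": -0.29},
    {"tx": 10,"ty": -2.1,"tz": 0,"yaw": 0,"hand": -0.29},
    {"tx": 13.5,"ty": -2.9,"tz": 0,"yaw": 0,"hand": -0.29},
    {"tx": 16.5,"ty": -3.5,"tz": 0,"yaw": 0,"hand": -0.29},
    {"tx": 18,"ty": -3.9,"tz": 0,"yaw": 0,"hand": -0.29},
    {"tx": 18,"ty": -3.9,"tz": 3,"yaw": 0,"hand": -0.29},
    {"tx": 18,"ty": -3.9,"tz": 5.5,"yaw": 0,"hand": -0.29},
    {"tx": 18,"ty": -3.9,"tz": 7,"yaw": 0,"hand": -0.29},
    {"tx": 18,"ty": -3.9,"tz": 7,"yaw": 0,"hand": -0.29},
  ],
)

```text
t: 6.68
ee_pos: [567.0, 179.5, 85.3]
tcp_rot: [-2.418, -2.001, 0.018]
force: [-0.8, -0.5, -0.7]
opening: 29.9
grasp_force: 0.0
```

Request:
play_rows(
  motion=[
    {"tx": 0,"ty": 0,"tz": 0,"yaw": 0,"hand": -0.29},
    {"tx": 0,"ty": 0,"tz": 0,"yaw": 0,"hand": -0.29},
    {"tx": 0,"ty": 0,"tz": 0,"yaw": 0,"hand": -0.29},
    {"tx": 0,"ty": 0,"tz": 0,"yaw": 0,"hand": -0.29},
  ],
)

```text
t: 7.02
ee_pos: [573.2, 180.9, 92.7]
tcp_rot: [2.421, 2.001, 0.004]
force: [0.1, 0.8, 0.1]
opening: 30.4
grasp_force: 0.0
```

Request:
play_rows(
  motion=[
    {"tx": 0,"ty": 0,"tz": 1.5,"yaw": 0,"hand": -0.29},
    {"tx": 0,"ty": 0,"tz": 3,"yaw": 0,"hand": -0.29},
    {"tx": 0,"ty": 0,"tz": 4.2,"yaw": 0,"hand": -0.29},
    {"tx": 0,"ty": 0,"tz": 4.2,"yaw": 0,"hand": -0.29},
    {"tx": 0,"ty": 0,"tz": 4.2,"yaw": 0,"hand": -0.29},
  ],
)

```text
t: 7.43
ee_pos: [571.6, 180.5, 49.0]
tcp_rot: [-2.421, -2.002, 0.002]
force: [1.2, -0.2, -0.3]
opening: 30.4
grasp_force: 0.0
```

Request:
play_rows(
  motion=[
    {"tx": 0,"ty": -0.4,"tz": 0,"yaw": 0,"hand": -0.29},
    {"tx": 0,"ty": -0.8,"tz": 0,"yaw": 0,"hand": -0.29},
    {"tx": 0,"ty": -1.2,"tz": 0,"yaw": 0,"hand": -0.29},
    {"tx": 0,"ty": -1.5,"tz": 0,"yaw": 0,"hand": -0.29},
    {"tx": 0,"ty": -1.7,"tz": 0,"yaw": 0,"hand": -0.29},
    {"tx": 0,"ty": -1.7,"tz": 0,"yaw": 0,"hand": -0.29},
    {"tx": 0,"ty": -1.7,"tz": 0,"yaw": 0,"hand": -0.29},
  ],
)

```text
t: 8.02
ee_pos: [556.2, 184.0, 50.0]
tcp_rot: [2.421, 2.001, 0.003]
force: [2.4, -1.4, 1.9]
opening: 30.1
grasp_force: 1.4
```

Request:
play_rows(
  motion=[
    {"tx": 0,"ty": -0.3,"tz": 0,"yaw": 0,"hand": -0.29},
    {"tx": 0,"ty": -0.5,"tz": 0,"yaw": 0,"hand": -0.29},
    {"tx": 0,"ty": -0.6,"tz": 0,"yaw": 0,"hand": -0.29},
    {"tx": 0,"ty": -0.6,"tz": 0,"yaw": 0,"hand": -0.29},
    {"tx": 0,"ty": -0.6,"tz": 0,"yaw": 0,"hand": -0.29},
  ],
)

```text
t: 8.43
ee_pos: [555.3, 184.2, 51.0]
tcp_rot: [2.417, 1.995, 0.015]
force: [9.5, -2.1, -2.1]
opening: 30.1
grasp_force: 3.8
```

Request:
play_rows(
  motion=[
    {"tx": 0,"ty": -0.3,"tz": 0,"yaw": 0,"hand": -0.29},
    {"tx": 0,"ty": -0.3,"tz": 0,"yaw": 0,"hand": -0.29},
    {"tx": 0,"ty": -0.3,"tz": 0,"yaw": 0,"hand": -0.29},
  ],
)

```text
t: 8.68
ee_pos: [554.7, 184.3, 51.8]
tcp_rot: [2.415, 1.993, 0.021]
force: [13.0, -3.0, -3.0]
opening: 30.4
grasp_force: 5.0
```

Run:
```python
from h import *
s=r.read_state();print(s['ee_pos'],s['force'])
c=r.calibration('wrist');a=snap('wrist','w4');b=snap('scene','s4')
w=cv2.resize(a,(400,300));q=cv2.resize(b[140:215,185:285],(400,300),interpolation=cv2.INTER_CUBIC)
cv2.imwrite('pics/c4.png',cv2.cvtColor(np.hstack([w,q]),cv2.COLOR_RGB2BGR))
```

```text
[554.73188045 184.29681211  51.77975265] [12.98321929 -3.0417175  -3.02107195]
```

View pics/c4.png

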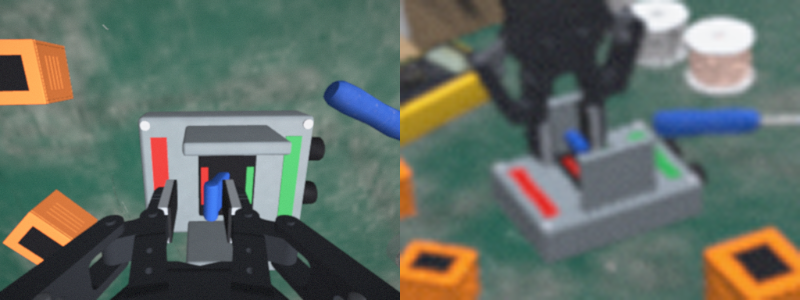

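The wrist view shows the blue toggle at (213,195) leaning to the red side and hard against its stop (13 N). Now I throw it on.

Request:
play_rows(
  motion=[
    {"tx": 0,"ty": 0.8,"tz": 0,"yaw": 0,"hand": -0.29},
    {"tx": 0,"ty": 1.6,"tz": 0,"yaw": 0,"hand": -0.29},
    {"tx": 0,"ty": 2.3,"tz": 0,"yaw": 0,"hand": -0.29},
    {"tx": 0,"ty": 3.0,"tz": 0,"yaw": 0,"hand": -0.29},
    {"tx": 0,"ty": 3.7,"tz": 0,"yaw": 0,"hand": -0.29},
    {"tx": 0,"ty": 4.3,"tz": 0,"yaw": 0,"hand": -0.29},
    {"tx": 0,"ty": 4.8,"tz": 0,"yaw": 0,"hand": -0.29},
    {"tx": 0,"ty": 5.2,"tz": 0,"yaw": 0,"hand": -0.29},
    {"tx": 0,"ty": 5.5,"tz": 0,"yaw": 0,"hand": -0.29},
    {"tx": 0,"ty": 5.5,"tz": 0,"yaw": 0,"hand": -0.29},
    {"tx": 0,"ty": 5.5,"tz": 0,"yaw": 0,"hand": -0.29},
  ],
)

```text
t: 9.7
ee_pos: [593.3, 176.8, 48.0]
tcp_rot: [-2.411, -1.997, 0.019]
force: [-12.7, 1.6, 9.1]
opening: 30.6
grasp_force: 7.8
```

Request:
play_rows(
  motion=[
    {"tx": 0,"ty": -0.7,"tz": 0,"yaw": 0,"hand": -0.29},
    {"tx": 0,"ty": -1.3,"tz": 0,"yaw": 0,"hand": -0.29},
    {"tx": 0,"ty": -1.4,"tz": 0,"yaw": 0,"hand": -0.29},
    {"tx": 0,"ty": -1.4,"tz": -2,"yaw": 0,"hand": -0.29},
    {"tx": 0,"ty": -1.4,"tz": -5,"yaw": 0,"hand": -0.29},
    {"tx": 0,"ty": -1.4,"tz": -8,"yaw": 0,"hand": -0.29},
    {"tx": 0,"ty": -1.4,"tz": -11,"yaw": 0,"hand": -0.29},
    {"tx": 0,"ty": -1.4,"tz": -12,"yaw": 0,"hand": -0.29},
    {"tx": -3,"ty": -0.8,"tz": -12,"yaw": -0.12,"hand": 1},
    {"tx": -6.5,"ty": -0.1,"tz": -12,"yaw": -0.24,"hand": 1},
    {"tx": -6.5,"ty": -0.1,"tz": -12,"yaw": -0.24,"hand": 1},
    {"tx": -6.5,"ty": -0.1,"tz": -12,"yaw": -0.24,"hand": 1},
  ],
)

```text
t: 10.7
ee_pos: [588.0, 106.6, 169.3]
tcp_rot: [2.172, 2.267, -0.001]
force: [0.8, 1.0, 0.4]
opening: 76.7
grasp_force: 0.0
```

Run:
```python
from h import *
s=r.read_state();print(s['t'],s['ee_pos'],s['tcp_rot'],s['joint_positions'])
M=R(s['tcp_rot']);print(np.arctan2(M[1,1],M[0,1]))
c=r.calibration('wrist');a=snap('wrist','w5');t=snap('top','t5')
h=cv2.cvtColor(t,cv2.COLOR_RGB2HSV);ct=r.calibration('top')
for cc,im,z,am in((ct,t,65,15),(c,a,65,100)):
  h=cv2.cvtColor(im,cv2.COLOR_RGB2HSV)
  for k in cv2.findContours(cv2.inRange(h,(100,120,60),(125,255,255)),cv2.RETR_EXTERNAL,cv2.CHAIN_APPROX_NONE)[0]:
    if cv2.contourArea(k)>am:
      q=cv2.minAreaRect(cast(cc,k[:,0,:].astype(float),z)[:,:2].astype(np.float32))
      if 500<q[0][0]<660 and 120<q[0][1]<240: print('blue',cv2.minAreaRect(k)[0],q)
print(totool(np.array([578,-5.5,165])-s['ee_pos']))
w=cv2.resize(a,(400,300));q=cv2.resize(t[160:220,150:230],(400,300),interpolation=cv2.INTER_CUBIC)
cv2.imwrite('pics/c5.png',cv2.cvtColor(np.hstack([w,q]),cv2.COLOR_RGB2BGR))
```

```text
10.7 [588.03848606 106.63365591 169.26245909] [ 2.17173448e+00  2.26712926e+00 -5.18903896e-04] [-0.64296878  0.37272222  0.48004474  1.8048702  -0.19753783  1.01080647
 -0.04272932]
0.042976083689370725
blue (252.34591674804688, 101.90492248535156) ((583.8036499023438, 177.08737182617188), (26.522092819213867, 19.396787643432617), 79.29048156738281)
[-11.15031736  -1.55604596   0.42202977]
```

View pics/c5.png

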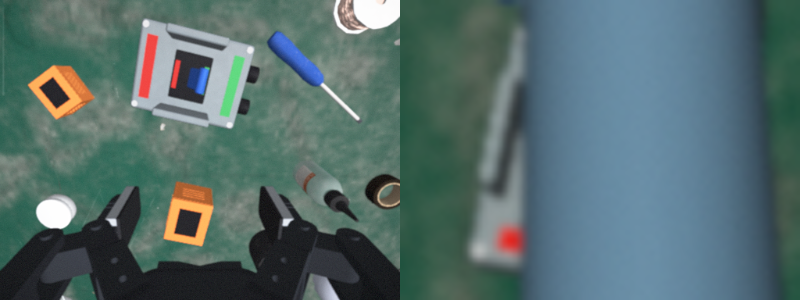

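The left half shows the toggle at (200,80) leaning to green, fully on. The cover stands at (190,215). Now I turn the hand by a quarter above the cover.

Request:
play_rows(
  motion=[
    {"tx": -2,"ty": -0.3,"tz": 0,"yaw": -0.12,"hand": 1},
    {"tx": -4,"ty": -0.6,"tz": 0,"yaw": -0.24,"hand": 1},
    {"tx": -6,"ty": -0.9,"tz": 0,"yaw": -0.36,"hand": 1},
    {"tx": -8,"ty": -1.2,"tz": 0,"yaw": -0.48,"hand": 1},
    {"tx": -10,"ty": -1.4,"tz": 0,"yaw": -0.6,"hand": 1},
    {"tx": -11.2,"ty": -1.6,"tz": 0,"yaw": -0.72,"hand": 1},
    {"tx": -11.2,"ty": -1.6,"tz": 0,"yaw": -0.84,"hand": 1},
    {"tx": -11.2,"ty": -1.6,"tz": 0,"yaw": -0.96,"hand": 1},
    {"tx": -11.2,"ty": -1.6,"tz": 0,"yaw": -1.08,"hand": 1},
    {"tx": -11.2,"ty": -1.6,"tz": 0,"yaw": -1.2,"hand": 1},
    {"tx": -11.2,"ty": -1.6,"tz": 0,"yaw": -1.32,"hand": 1},
    {"tx": -11.2,"ty": -1.6,"tz": 0,"yaw": -1.34,"hand": 1},
  ],
)

```text
t: 11.8
ee_pos: [577.3, 0.9, 168.8]
tcp_rot: [-0.274, -3.129, -0.001]
force: [-0.1, -0.2, -0.2]
opening: 85.4
grasp_force: 0.0
```

Request:
play_rows(
  motion=[
    {"tx": 0,"ty": 0,"tz": 0,"yaw": 0,"hand": 1},
    {"tx": 0,"ty": 0,"tz": 0,"yaw": 0,"hand": 1},
    {"tx": 0,"ty": 0,"tz": 0,"yaw": 0,"hand": 1},
  ],
)

```text
t: 12.05
ee_pos: [577.1, -0.6, 169.1]
tcp_rot: [-0.283, -3.129, 0.0]
force: [0.8, 0.2, 0.0]
opening: 85.2
grasp_force: 0.0
```

Run:
```python
from h import *
s=r.read_state();c=r.calibration('wrist');a=snap('wrist','w6');print(s['t'],s['ee_pos'],s['joint_positions'])
M=R(s['tcp_rot']);print(np.arctan2(M[1,1],M[0,1]))
h=cv2.cvtColor(a,cv2.COLOR_RGB2HSV)
for nm,m,z in[('or50',cv2.inRange(h,(5,150,100),(18,255,255)),50),('inlay50',cv2.inRange(h,(0,0,0),(180,255,60)),50)]:
  for k in cv2.findContours(m,cv2.RETR_EXTERNAL,cv2.CHAIN_APPROX_NONE)[0]:
    if cv2.contourArea(k)<400: continue
    q=cv2.minAreaRect(cast(c,k[:,0,:].astype(float),z)[:,:2].astype(np.float32))
    if abs(q[0][0]-578)<60 and abs(q[0][1])<60:
      print(nm,q)
      print(totool(np.array([*q[0],21])-s['ee_pos']))
```

```text
12.05 [ 5.77094282e+02 -5.59050761e-01  1.69088934e+02] [-0.31359101  0.31643125  0.28732297  1.84651668 -0.10541368  0.99350147
  1.40794386]
1.3900652728694218
or50 ((577.8765258789062, -6.555202484130859), (41.588504791259766, 31.659284591674805), 79.6746826171875)
[-0.18578321 -0.57509912 14.80890702]
or50 ((549.1661987304688, -0.29340171813964844), (62.61786651611328, 11.525152206420898), 77.14820861816406)
[ 2.75102195 -0.47457182 14.80913462]
```

Request:
play_rows(
  motion=[
    {"tx": -0.1,"ty": -0.5,"tz": 2.5,"yaw": 0,"hand": 1},
    {"tx": -0.1,"ty": -0.5,"tz": 5.5,"yaw": 0,"hand": 1},
    {"tx": -0.1,"ty": -0.5,"tz": 8.5,"yaw": 0,"hand": 1},
    {"tx": -0.1,"ty": -0.5,"tz": 11.5,"yaw": 0,"hand": 1},
    {"tx": -0.1,"ty": -0.5,"tz": 13.5,"yaw": 0,"hand": 1},
    {"tx": -0.1,"ty": -0.5,"tz": 14.6,"yaw": 0,"hand": 1},
    {"tx": -0.1,"ty": -0.5,"tz": 14.6,"yaw": 0,"hand": 1},
    {"tx": -0.1,"ty": -0.5,"tz": 14.6,"yaw": 0,"hand": 1},
    {"tx": -0.1,"ty": -0.5,"tz": 14.6,"yaw": 0,"hand": 1},
  ],
)

```text
t: 12.85
ee_pos: [578.8, -6.3, 24.9]
tcp_rot: [0.282, 3.126, 0.001]
force: [0.5, -0.0, -0.5]
opening: 85.4
grasp_force: 0.0
```

Request:
play_rows(
  motion=[
    {"tx": 0,"ty": 0,"tz": 0,"yaw": 0,"hand": 0.3},
    {"tx": 0,"ty": 0,"tz": 0,"yaw": 0,"hand": 0},
    {"tx": 0,"ty": 0,"tz": 0,"yaw": 0,"hand": -1},
    {"tx": 0,"ty": 0,"tz": 0,"yaw": 0,"hand": -1},
    {"tx": 0,"ty": 0,"tz": 0,"yaw": 0,"hand": -1},
    {"tx": 0,"ty": 0,"tz": 0,"yaw": 0,"hand": -1},
    {"tx": 0,"ty": 0,"tz": 0,"yaw": 0,"hand": -1},
  ],
  force=30,
)

```text
t: 13.43
ee_pos: [578.9, -6.2, 25.2]
tcp_rot: [0.282, 3.125, 0.001]
force: [-0.3, 0.1, 6.3]
opening: 63.3
grasp_force: 34.3
```

Request:
play_rows(
  motion=[
    {"tx": 0,"ty": 0,"tz": -1.5,"yaw": 0,"hand": -1},
    {"tx": 0,"ty": 0,"tz": -4,"yaw": 0,"hand": -1},
    {"tx": 0,"ty": 0,"tz": -7,"yaw": 0,"hand": -1},
    {"tx": 0,"ty": 0,"tz": -10,"yaw": 0,"hand": -1},
    {"tx": -0.4,"ty": -2,"tz": -12,"yaw": 0,"hand": -1},
    {"tx": -0.8,"ty": -4.5,"tz": -12,"yaw": -0.1,"hand": -1},
    {"tx": -1.2,"ty": -7,"tz": -12,"yaw": -0.2,"hand": -1},
    {"tx": -1.5,"ty": -8.3,"tz": -12,"yaw": -0.3,"hand": -1},
    {"tx": -1.5,"ty": -8.3,"tz": -12,"yaw": -0.33,"hand": -1},
    {"tx": -1.5,"ty": -8.3,"tz": -12,"yaw": -0.33,"hand": -1},
    {"tx": -1.5,"ty": -8.3,"tz": -12,"yaw": -0.33,"hand": -1},
    {"tx": -1.5,"ty": -8.3,"tz": -12,"yaw": -0.33,"hand": -1},
  ],
)

```text
t: 14.43
ee_pos: [576.9, -89.4, 143.1]
tcp_rot: [0.237, -3.132, -0.001]
force: [-0.2, 0.1, -0.7]
opening: 63.0
grasp_force: 33.6
```

Run:
```python
from h import *
s=r.read_state();c=r.calibration('wrist');a=snap('wrist','w7');print(s['t'],s['ee_pos'],s['tcp_rot'],s['opening'],s['grasp_force'])
M=R(s['tcp_rot']);print(np.arctan2(M[1,1],M[0,1]),M[:,2])
print([np.round(proj(c,[581+x,-194+y,56])) for x in(-35,35) for y in (-47,47)])
cv2.imwrite('pics/w7b.png',cv2.resize(cv2.cvtColor(a,cv2.COLOR_RGB2BGR),(800,600),interpolation=cv2.INTER_CUBIC))
```

```text
14.4333 [576.88059552 -89.35878102 143.05724628] [ 2.36756651e-01 -3.13226926e+00 -1.14256605e-03] 63.045604942215114 33.572441786527634
1.721681891199617 [-4.41871528e-04  6.96145673e-04 -9.99999660e-01]
[array([ 64., 125.]), array([187., 144.]), array([ 67., 210.]), array([180., 226.])]
```

View pics/w7b.png

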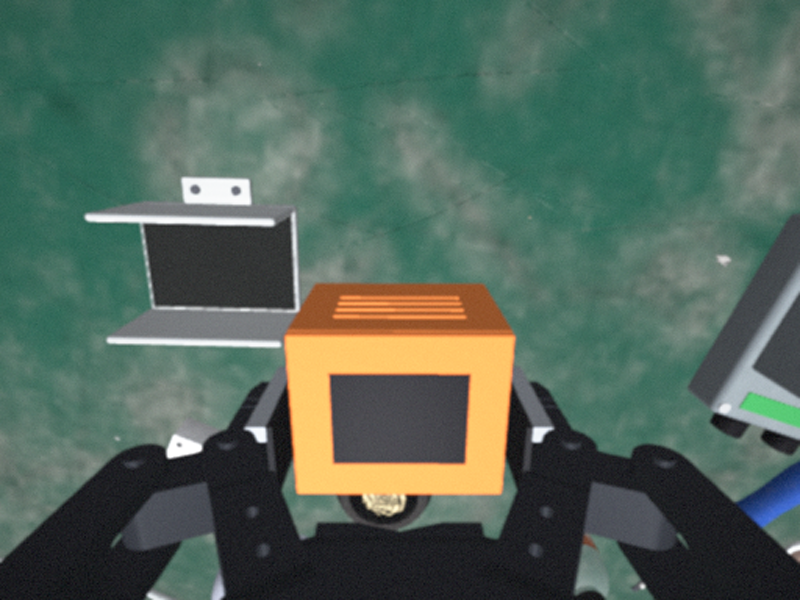

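The wrist view shows the holder's wall tops at (87,217)–(275,222) and (108,341)–(283,344), its floor corners at (153,309) and (299,310), and the held cover's top corners at (286,334), (514,334), (505,494) and (296,494).

Run:
```python
from h import *
c=r.calibration('wrist');s=r.read_state();p=np.array(s['ee_pos'])
P=lambda q,z:cast(c,(np.array(q,float)+.5)*.64-.5,z)
W=P([(87,217),(275,222),(108,341),(283,344)],56);F=P([(153,309),(299,310)],8)
print(W.round(1),F.round(1))
for i in(0,2):
    d=W[i+1]-W[i];print('len',np.linalg.norm(d),'ang of -y..+y',np.arctan2(d[1],d[0]))
d=F[1]-F[0];print('floor',np.linalg.norm(d),np.arctan2(d[1],d[0]))
# refine by edges: bright wall-top lines along columns
g=cv2.cvtColor(cv2.imread('pics/w7.png'),cv2.COLOR_BGR2GRAY)
for v0,cols in((140,range(70,160,8)),(218,range(84,172,8))):
    pts=[]
    for u in cols:
        col=g[v0-7:v0+8,u].astype(float);w=np.clip(col-np.percentile(col,60),0,None);pts.append((u,v0-7+(w*np.arange(15)).sum()/w.sum()))
    q=P((np.array(pts)+.5)/.64-.5,56)
    m=np.polyfit(q[:,1],q[:,0],1);print('line x=%.3f*y+%.1f'%tuple(m),'resid',np.std(q[:,0]-np.polyval(m,q[:,1])).round(2),'at y=-194:',np.polyval(m,-194))
C=P([(286,334),(514,334),(505,494),(296,494)],168)
print('cover',C.mean(0)-p,C.round(1)); q=cv2.minAreaRect(C[:,:2].astype(np.float32));print(q)
```

```text
[[ 557.5 -247.4   56. ]
 [ 546.  -155.8   56. ]
 [ 623.3 -239.6   56. ]
 [ 610.9 -146.8   56. ]] [[ 622.3 -239.7    8. ]
 [ 608.9 -148.2    8. ]]
len 92.36871519152403 ang of -y..+y 1.6961140214447519
len 93.59865780408082 ang of -y..+y 1.703750988604003
floor 92.47073693629781 1.7152523104265969
line x=-0.128*y+525.9 resid 0.05 at y=-194: 550.8118253191292
line x=-0.127*y+592.3 resid 0.04 at y=-194: 616.8981063764624
cover [-1.3068651   0.24972297 24.93278021] [[ 554.1 -123.8  168. ]
 [ 544.8  -62.4  168. ]
 [ 597.   -53.2  168. ]
 [ 606.6 -116.6  168. ]]
((575.6038818359375, -88.87985229492188), (53.03801345825195, 64.14478302001953), 8.656417846679688)
```

Request:
play_rows(
  motion=[
    {"tx": 0.2,"ty": -2,"tz": 0,"yaw": 0.02,"hand": -1},
    {"tx": 0.4,"ty": -5,"tz": 0,"yaw": 0.02,"hand": -1},
    {"tx": 0.6,"ty": -8,"tz": 0,"yaw": 0.02,"hand": -1},
    {"tx": 0.8,"ty": -10,"tz": 0,"yaw": 0.02,"hand": -1},
    {"tx": 0.8,"ty": -10.8,"tz": 0,"yaw": 0.02,"hand": -1},
    {"tx": 0.8,"ty": -10.8,"tz": 2,"yaw": 0.02,"hand": -1},
    {"tx": 0.8,"ty": -10.8,"tz": 4,"yaw": 0.02,"hand": -1},
    {"tx": 0.8,"ty": -10.8,"tz": 4.5,"yaw": 0.02,"hand": -1},
    {"tx": 0.8,"ty": -10.8,"tz": 4.5,"yaw": 0.02,"hand": -1},
    {"tx": 0.8,"ty": -10.8,"tz": 4.5,"yaw": 0.02,"hand": -1},
    {"tx": 0.8,"ty": -10.8,"tz": 4.5,"yaw": 0.02,"hand": -1},
  ],
)

```text
t: 15.4
ee_pos: [586.4, -197.9, 99.4]
tcp_rot: [-0.206, 3.133, -0.0]
force: [-0.3, 0.3, 0.1]
opening: 63.4
grasp_force: 33.6
```

Run:
```python
from h import *
s=r.read_state();M=R(s['tcp_rot']);print(s['t'],s['ee_pos'],np.arctan2(M[1,1],M[0,1]),s['opening'])
print(totool(np.array([585.3,-197.2,33.2])-s['ee_pos']))
c=r.calibration('wrist');a=snap('wrist','w8');cv2.imwrite('pics/w8b.png',cv2.resize(cv2.cvtColor(a,cv2.COLOR_RGB2BGR),(800,600)))
```

```text
15.4 [ 586.42205743 -197.86169653   99.38276171] 1.7022891951863406 63.38060040090798
[0.11480509 0.08305521 6.61804122]
```

View pics/w8b.png

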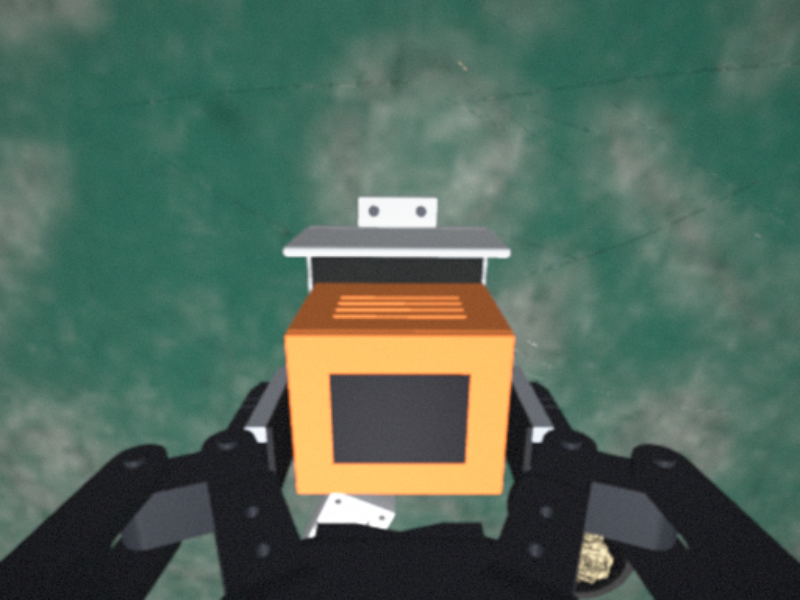

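The near wall at (397,252) is centred on the cover at (400,410). Now I lower into the channel.

Request:
play_rows(
  motion=[
    {"tx": 0.1,"ty": 0.05,"tz": 1,"yaw": 0,"hand": -1},
    {"tx": 0.1,"ty": 0.05,"tz": 2,"yaw": 0,"hand": -1},
    {"tx": 0.1,"ty": 0.05,"tz": 3,"yaw": 0,"hand": -1},
    {"tx": 0.1,"ty": 0.05,"tz": 4,"yaw": 0,"hand": -1},
    {"tx": 0.1,"ty": 0.05,"tz": 5,"yaw": 0,"hand": -1},
    {"tx": 0.1,"ty": 0.05,"tz": 5.8,"yaw": 0,"hand": -1},
    {"tx": 0.1,"ty": 0.05,"tz": 6.2,"yaw": 0,"hand": -1},
    {"tx": 0.1,"ty": 0.05,"tz": 6.5,"yaw": 0,"hand": -1},
    {"tx": 0.1,"ty": 0.05,"tz": 6.6,"yaw": 0,"hand": -1},
    {"tx": 0.1,"ty": 0.05,"tz": 6.6,"yaw": 0,"hand": -1},
    {"tx": 0.1,"ty": 0.05,"tz": 6.6,"yaw": 0,"hand": -1},
  ],
)

```text
t: 16.37
ee_pos: [583.6, -198.1, 33.3]
tcp_rot: [0.204, -3.133, -0.002]
force: [-4.8, 1.1, 6.9]
opening: 63.4
grasp_force: 34.4
```

Request:
play_rows(
  motion=[
    {"tx": 0,"ty": 0,"tz": 0,"yaw": 0,"hand": 0.52},
    {"tx": 0,"ty": 0,"tz": 0,"yaw": 0,"hand": 0.7},
    {"tx": 0,"ty": 0,"tz": 0,"yaw": 0,"hand": 1},
    {"tx": 0,"ty": 0,"tz": 0,"yaw": 0,"hand": 1},
    {"tx": 0,"ty": 0,"tz": 0,"yaw": 0,"hand": 1},
    {"tx": 0,"ty": 0,"tz": 0,"yaw": 0,"hand": 1},
    {"tx": 0,"ty": 0,"tz": -2,"yaw": 0,"hand": 1},
    {"tx": 0,"ty": 0,"tz": -4,"yaw": 0,"hand": 1},
    {"tx": 0,"ty": 0,"tz": -7,"yaw": 0,"hand": 1},
    {"tx": 0,"ty": 0,"tz": -10,"yaw": 0,"hand": 1},
    {"tx": 0,"ty": 0,"tz": -13,"yaw": 0,"hand": 1},
    {"tx": 0,"ty": 0,"tz": -13,"yaw": 0,"hand": 1},
  ],
)

```text
t: 17.37
ee_pos: [589.1, -200.1, 169.7]
tcp_rot: [-0.203, 3.122, -0.006]
force: [0.8, -0.9, 1.2]
opening: 85.4
grasp_force: 0.0
```

Run:
```python
from h import *
s=r.read_state();c=r.calibration('wrist');a=snap('wrist','w9');b=snap('scene','s9');print(s['t'],s['ee_pos'],s['force'])
h=cv2.cvtColor(a,cv2.COLOR_RGB2HSV)
m=cv2.inRange(h,(5,150,100),(18,255,255))
for k in cv2.findContours(m,cv2.RETR_CCOMP,cv2.CHAIN_APPROX_NONE)[0]:
    if cv2.contourArea(k)<400: continue
    print('z58',cv2.minAreaRect(cast(c,k[:,0,:].astype(float),58)[:,:2].astype(np.float32)))
w=cv2.resize(a,(400,300));q=cv2.resize(b[120:270,180:380],(400,300),interpolation=cv2.INTER_CUBIC)
cv2.imwrite('pics/c9.png',cv2.cvtColor(np.hstack([w,q]),cv2.COLOR_RGB2BGR))
```

```text
17.3667 [ 589.0823542  -200.056657    169.72248615] [ 0.8498243  -0.92925937  1.18206464]
z58 ((576.9016723632812, -198.72894287109375), (45.33009719848633, 64.89842987060547), 7.517388343811035)
z58 ((582.9686279296875, -197.92071533203125), (30.397266387939453, 40.50193405151367), 6.31219482421875)
```

View pics/c9.png

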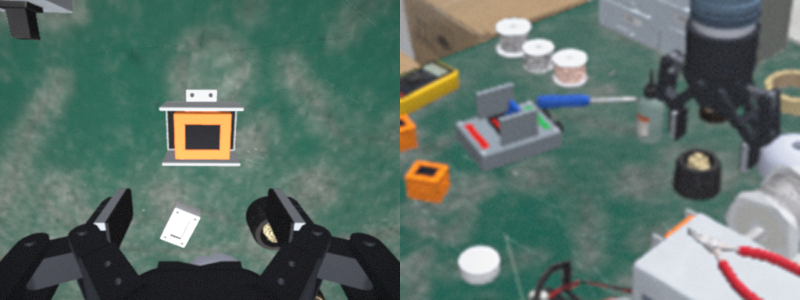

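The cover sits between the walls at (203,137), about 1.5 mm from the holder centre. The toggle leans to green and the bystanders are in place. I let the arm settle and hand in.

Request:
play_rows(
  motion=[
    {"tx": 0,"ty": 0,"tz": 0,"yaw": 0,"hand": 1},
    {"tx": 0,"ty": 0,"tz": 0,"yaw": 0,"hand": 1},
    {"tx": 0,"ty": 0,"tz": 0,"yaw": 0,"hand": 1},
  ],
)

```text
t: 17.72
ee_pos: [582.9, -197.7, 160.3]
tcp_rot: [0.204, -3.131, -0.002]
force: [0.8, -0.1, -0.8]
opening: 85.3
grasp_force: 0.0
```

```bash
python3 -c "
from cell import r
print(r.sign_off())"
```

```text
the job is handed in; nothing more can be done
None
```

The breaker is reset (toggle pushed fully off, then fully on) and the cover is parked on the holder floor, about 1.5 mm off centre by the last camera check; I handed it in at about 18 s, and the sign-off returned no verdict.

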